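# Vent and take off the pressure cap of a cooling-loop header tank

## Robot

A 6-joint arm with a two-finger parallel gripper is mounted at the origin on the work surface. World frame = base frame: x ahead of the robot, y to its left, z up, the work surface at z = 0. Lengths are in m, angles in rad, forces in N, time in s.
With the tool pointing down it reaches from about 0.35 to 0.95 m from the base axis. Payload 17.4 kg.
Tool frame: the origin (TCP) lies on the centre line of the jaws, within the pads' length; the fingertips stand 11 mm ahead of it and the grasp point (between the pads) lies 8 mm behind it (r.tip_extent is the distance from the TCP to the fingertips, in m); z points along the fingers, y is the line along which they close (so a half turn about z gives the same grasp; the last joint's range is limited). The gripper opens to 93 mm and grips with 3 to 60 N. Pads are 15 mm wide; open, the fingers measure 128 mm over their backs; the gripper's body (75 mm by 188 mm) begins 65 mm behind the grasp point.
Start: joints at [1.101, 0.116, 1.442, -0, 1.584, -0.038], TCP at [0.283, 0.613, 0.23] pointing down, gripper open.
Joint ranges: [-2.83, 2.83], [-0.83, 2.19], [0.07, 2.5], [-1.14, 4.28], [0.01, 3], [-2.97, 2.97]. Speed limits (rad/s): [1.89, 1.89, 2.22, 3.14, 3.14, 3.14].

## Interface

Orientations are given as a unit quaternion [w, x, y, z].
In Python, from station import r gives the robot as it stands.
- The arm moves only by the tool carry_out, never from a script. Its argument "motion" is a list of rows, each a list of 5 numbers: the finger opening in m, from 0 to 0.093, then the shift along the tool's x, y, z in m, then the turn about the tool's z in rad. In form: [[grip, dx, dy, dz, spin], ...]. A call has 1 to 20 rows; each row shifts and turns the commanded pose from where the row before left it, along the tool's axes as they then stand; what a row does not reach is not made up. A row lasts 1/10 s, in which the tool goes at most 50 mm and 8.59 degrees, less where a joint would pass 70% of its speed; a pose out of reach is approached as far as the arm can. A call is refused whole if a number of a shift passes 0.05 or a number of a turn 0.15, either way. A call with a gripper value outside its range is refused whole. The fingers move at their own pace and stop on an object; "grip_force" is the grip in N (left out, the last holds). Time passes only in rows, so rows that do not move let the fingers close. It gives the time, the measured TCP pose, the force, the opening and the grip force at its end, in the units of the state.
- r.get_state(): the state, without advancing time (a new reading comes with each control period).
- r.grab_frame(name): name is "scene" or "top" or "wrist"; returns a dict with "img" (480x640x3 uint8, red, green, blue), "fx", "fy", "cx", "cy" (pixels), "xyz" and "orientation" of the camera in the world; the wrist camera has in their place "T_tool_cam" (4x4, takes a point from camera to tool coordinates, whose origin is the TCP and whose axes are the flange's). Camera axes: x right, y down, z forward; pixel columns grow to the right and rows downward; lengths in m; the calibration is good to about 2 mm. A picture is of the moment at which its call begins: read the wrist's pose just before it. There is no depth.
- r.job_done(): hands the job in; it is judged then, once.
The state is a dict: "t": time; "qpos": joint angles; "qvel": joint speeds; "effort": joint torques, N m; "eef_pos": TCP position; "ee_rot": TCP orientation; "contact_force": force on the tool from outside, world axes, zero at the start; "wrist_torque": the same for the moment, N m; "gripper_width": opening from 0.0 (shut) to 1.0 (fully open); "finger_force": force on a finger pad.
Only numpy, scipy, OpenCV 4.12 (cv2) and the standard library are available. Lean on these libraries where they do the work, as an engineer would, in place of code of your own. Each camera call takes 0.05 s, during which the arm holds its last target. There are 200 camera calls.

## Task

The white header tank of the cooling loop has to be topped up, so take off its black pressure cap the safe way. Turn it anticlockwise until you feel its first stop, then let it rise by itself to the vent height and leave it standing there for about two seconds while it vents; after that press it down against its spring, just as hard as it needs, turn it on past the stop and lift it off. Never force it: no hard wrench against a stop, no hard push and no pulling while it is still locked. Set it down, without dropping it, standing flat on its skirt on the floor of the steel drip tray, finger bar up, let go of it, and leave the other things on the bench where they are.

Things in the scene. Friction and masses are not known exactly. Their poses are not given: they have to be found in the camera images.
- cap: Black pressure cap, loose but locked on the tank's neck at first: 61 mm across, 22 mm high to its flat top, about 0.13 kg. Origin: centre of the skirt's lower edge, z up its axis. A straight finger bar stands across the flat top: 52 mm long (along x), 13 mm thick (y), 26 mm tall, yellow stripe on its crest, which is 48 mm above the origin. It opens anticlockwise seen from above.
- cap_bar (a point): Point on the cap's axis inside the finger bar, 43 mm above the cap's origin, 5 mm below the crest: where to grip the bar across its 13 mm, fingertips just clear of the flat top. First turn: the shut cap turns, dragging by up to 0.2 N m, for 20 to 75 degrees (it was tightened more or less; poses do not tell, only feel) to its first stop, a hard steel tooth.
- cap_top (a point): Centre of the cap's flat top, 22 mm above its origin. Venting: over the last 20 degrees before the first stop the neck lets the cap rise 2.5 mm to the vent height, pushed by its own spring alone (about 9 N), so a gripper that keeps holding it at its old height keeps it down: let go or follow it up.
- cap_skirt (a point): Centre of the skirt's lower edge, at the cap's origin. Release: from the vent height the cap must go down 5 mm to pass under the tooth (about 15 N); after 7 mm (about 17 N) its spring is solid. Held down it turns on some 37 degrees, dragging with up to 0.3 N m, to a second hard stop; there it comes straight up (let go, it pops to 4 mm above the vent height).
- tank: White header tank, fixed: rounded box 140 mm (x) by 180 mm (y), top 124 mm above the bench, on a 170 by 210 mm steel foot plate, with two steel straps and a hose. Origin: centre of the underside, z up. The cap's origin above the tank's: shut 145.5 mm, at the vent height 148 mm, free on its spring 152 mm. At the start the cap's x axis is parallel to the tank's.
- tank_neck (a point): Centre of the steel filler neck's rim, at x = -25, y = 40, z = 155 mm in the tank's frame, hidden inside the cap. Cap and neck bear 50 N of contact in all, summed over seal, lugs and stops: the spring alone accounts for about 24 N shut, 18 N vented and 17 N pressed solid; 0.5 N m of turning against a stop adds about 20 N.
- tray: The shallow steel drip tray, fixed: outside 150 mm (x) by 220 mm (y), rim 18 mm high, walls and floor 4 mm thick. Origin: centre of the underside, so its inner floor lies at z = 4 mm. Tank and tray may stand either way round, one to the left and one to the right.
- nut: A brass union nut, 36 mm across and 14 mm high, lying in the tray near its +y end; origin in the centre of its underside. Leave it alone.
- beaker: An empty glass beaker, 72 mm across, 100 mm high, origin under its centre. A bystander.
- reagent: An amber glass bottle, 64 mm across, 150 mm high, origin under its centre. A bystander.
- jug: A white plastic bottle with a blue cap, 90 mm across, 200 mm high, origin under its centre. A bystander.
- jar: A glass jar with a white lid, 60 mm across, 80 mm high, origin under its centre. A bystander.
- driver: A screwdriver with a yellow handle lying on the bench between tank and tray, pointing away from the robot. A bystander.
- weight: A brass weight, a cylinder 40 mm across and 35 mm high, origin under its centre. A bystander.
Mind the look-alikes: they are no part of the job. Of the things like the cap, leave any that is brown; of the rest the smaller one is meant.

How it is judged:
By the outcome, as a careful person would: the job done as asked, in the order asked, and still so for the second after the job is handed in, with the robot touching nothing.
It also fails if it takes over 72 s, if anything falls off the work surface, if the arm or the gripper's body presses on something with over 40 N, if the wrist force passes 120 N, or if a joint passes its speed limit or range.

## Working session

There is one attempt and no reset: what is moved stays moved. The work goes in short steps, Python scripts to look and compute and a tool call to move; the robot and the scene stay as the last step left them, time stands still between calls to the robot, and variables do not carry over. Pictures are saved under pics/ and viewed, at most 10 in all, crops included, and the job is handed in when it is done.

Besides the shell and the picture viewer there is one more tool, called after "Call:" in YAML: its name, and indented under it one key for each argument. carry_out: Moves the arm, as the interface text tells. Its arguments: {"type":"object","properties":{"motion":{"type":"array"},"grip_force":{"type":"number"}},"required":["motion"]}

```bash
mkdir -p pics
python3 - <<'E'
from station import r
import cv2,numpy as np,json
s=r.get_state()
print({k:np.round(v,3).tolist() for k,v in s.items()}, r.tip_extent)
for n in("scene","top"):
    f=r.grab_frame(n); cv2.imwrite(f"pics/{n}1.png",f["img"][:,:,::-1])
    print(n,{k:np.round(v,4).tolist() for k,v in f.items() if k!="img"})
E
```

```text
{'t': 0.0, 'qpos': [1.101, 0.117, 1.442, -0.0, 1.584, -0.038], 'qvel': [-0.001, -0.0, -0.0, 0.001, -0.002, -0.001], 'effort': [0.001, -72.123, -62.263, 0.078, 0.023, -0.0], 'eef_pos': [0.282, 0.613, 0.229], 'ee_rot': [-0.0, 0.214, 0.977, -0.001], 'contact_force': [0.746, -0.633, 0.152], 'wrist_torque': [0.038, 0.007, 0.05], 'finger_force': 0.0, 'gripper_width': 1.002} 0.011
scene {'fx': 444.252, 'fy': 444.252, 'cx': 315.2376, 'cy': 242.8458, 'xyz': [1.0905, 0.2179, 0.9707], 'orientation': [-0.1637, 0.5301, 0.7936, -0.2498]}
top {'fx': 602.1243, 'fy': 602.1243, 'cx': 309.7861, 'cy': 229.5369, 'xyz': [0.2353, -0.0028, 1.6923], 'orientation': [0.0728, -0.6996, 0.7078, -0.0663]}
```

View pics/scene1.png

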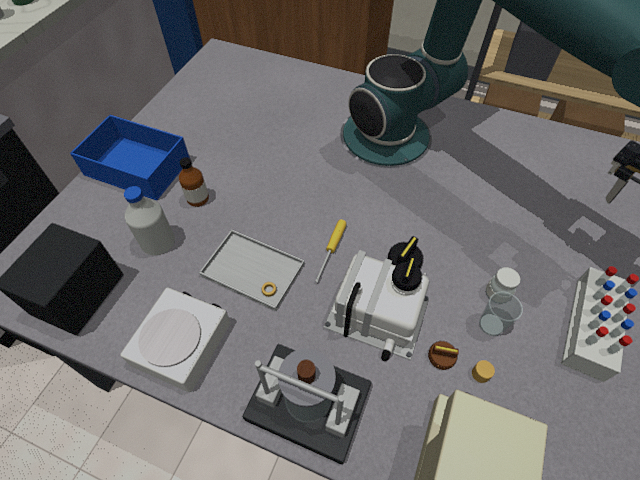

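View pics/top1.png

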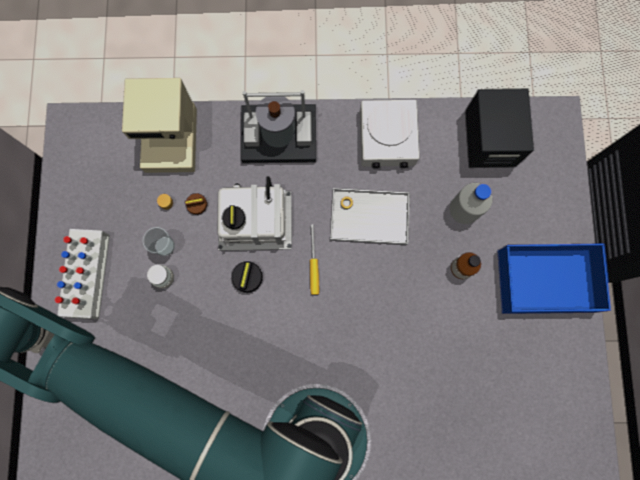

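Candidates for the cap: the black one on the tank at top (233,217), scene (407,275). Look-alikes are the larger black one on the bench at top (247,276), scene (405,255), and the brown one at top (196,203), scene (443,354). I choose the one on the tank, and check it in a close crop.

```bash
cat > h.py <<'E'
from station import r
import cv2,numpy as np
from scipy.spatial.transform import Rotation as R
q2R=lambda q:R.from_quat(np.roll(q,-1)).as_matrix()
def cam(n):
    s=r.get_state(); f=r.grab_frame(n)
    if n=="wrist":
        T=np.eye(4);T[:3,:3]=q2R(s["ee_rot"]);T[:3,3]=s["eef_pos"];T=T@np.array(f["T_tool_cam"])
        f["R"],f["p"]=T[:3,:3],T[:3,3]
    else: f["R"],f["p"]=q2R(f["orientation"]),np.array(f["xyz"])
    f["hsv"]=cv2.cvtColor(f["img"],cv2.COLOR_RGB2HSV); f["s"]=s
    return f
def ray(f,uv,z):
    uv=np.atleast_2d(np.asarray(uv,float))
    d=np.c_[(uv[:,0]-f["cx"])/f["fx"],(uv[:,1]-f["cy"])/f["fy"],np.ones(len(uv))]@f["R"].T
    return f["p"]+d*((z-f["p"][2])/d[:,2])[:,None]
def proj(f,P):
    c=(np.atleast_2d(P)-f["p"])@f["R"]; return np.c_[c[:,0]/c[:,2]*f["fx"]+f["cx"],c[:,1]/c[:,2]*f["fy"]+f["cy"]]
def yellow(f,box):
    x0,y0,x1,y1=box; m=cv2.inRange(f["hsv"],(20,120,90),(35,255,255)); k=np.zeros_like(m); k[y0:y1,x0:x1]=m[y0:y1,x0:x1]
    return k
def rects(m,amin=8):
    cs,_=cv2.findContours(m,cv2.RETR_EXTERNAL,cv2.CHAIN_APPROX_NONE)
    return [cv2.minAreaRect(c) for c in cs if cv2.contourArea(c)>amin]
def show(s):
    print({k:np.round(s[k],4).tolist() for k in("t","qpos","eef_pos","ee_rot","contact_force","wrist_torque","gripper_width","finger_force")})
    m=q2R(s["ee_rot"]); print("x",m[:,0].round(3),"y",m[:,1].round(3))
E
python3 - <<'E'
from h import *
f=cam("top"); show(f["s"])
for n,b,z in(("cap",(222,200,245,232),.1935),("big",(235,260,260,292),.06)):
    for q in rects(yellow(f,b),3): print(n,q,ray(f,q[0],z).round(4),(ray(f,cv2.boxPoints(q),z)[:,:2]).round(3).tolist())
print("tray", ray(f,[(333,189),(410,192),(408,244),(331,238)],.018).round(3).tolist(),"nut",ray(f,(347,202),.014).round(3))
print("foot", ray(f,[(292,192),(291,248),(218,248)],.003).round(3).tolist())
g=f["img"][170:300,180:310,::-1]; g=cv2.resize(g,None,fx=4.4,fy=4.4,interpolation=2)
g2=cam("scene")["img"][220:350,330:480,::-1]; g2=cv2.resize(g2,None,fx=1.7,fy=1.7)
c=np.zeros((572,800,3),np.uint8); c[:572,:572]=g; h,w=g2.shape[:2]; c[:h,572:572+min(w,228)]=g2[:,:228]; cv2.imwrite("pics/crop1.png",c)
E
```

```text
{'t': 0.1, 'qpos': [1.1012, 0.1165, 1.4422, 0.0, 1.584, -0.0378], 'eef_pos': [0.2824, 0.6129, 0.229], 'ee_rot': [-0.0001, 0.2142, 0.9768, -0.0005], 'contact_force': [-0.5895, 0.0246, -0.3222], 'wrist_torque': [-0.0211, 0.0632, -0.0287], 'gripper_width': 1.0008, 'finger_force': 0.0}
x [-0.908  0.419  0.   ] y [ 0.419  0.908 -0.001]
cap ((231.5, 214.5), (17.0, 3.0), 90.0) [[0.5762 0.2091 0.1935]] [[0.599, 0.213], [0.598, 0.206], [0.554, 0.205], [0.554, 0.213]]
big ((244.3823699951172, 274.4706115722656), (3.395498752593994, 24.01102638244629), 14.03624439239502) [[0.4385 0.1903 0.06  ]] [[0.408, 0.202], [0.472, 0.187], [0.469, 0.178], [0.406, 0.193]]
tray [[0.687, -0.057, 0.018], [0.676, -0.277, 0.018], [0.524, -0.265, 0.018], [0.544, -0.049, 0.018]] nut [[ 0.649 -0.097  0.014]]
foot [[0.684, 0.061, 0.003], [0.52, 0.065, 0.003], [0.522, 0.273, 0.003]]
```

View pics/crop1.png

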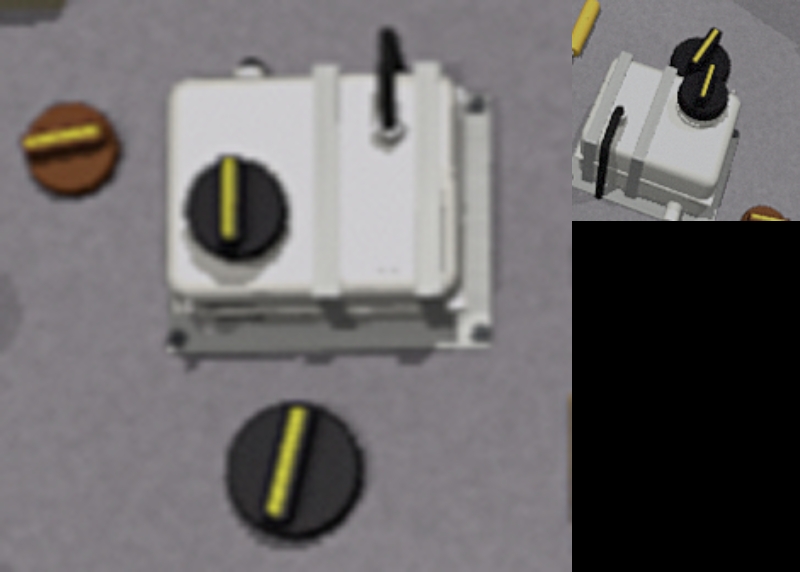

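Confirmed: the smaller black cap sits on the tank (crop 235,205), bar along world x. The big black cap (295,460) and the brown one (70,145) are off the tank. I'll move above it.

Call:
carry_out:
  motion:
    - [0.093, -0.036, -0.02, -0.01, 0]
    - [0.093, -0.036, -0.02, -0.01, 0]
    - [0.093, -0.036, -0.02, -0.01, 0]
    - [0.093, -0.036, -0.02, -0.01, 0]
    - [0.093, -0.036, -0.02, -0.01, 0]
    - [0.093, -0.036, -0.02, -0.01, 0]
    - [0.093, -0.036, -0.02, -0.01, 0]
    - [0.093, -0.036, -0.02, 0, 0]
    - [0.093, -0.036, -0.02, 0, 0]
    - [0.093, -0.036, -0.02, 0, 0]
    - [0.093, -0.036, -0.02, 0, 0]
    - [0.093, -0.036, -0.02, 0, 0]

```text
t: 1.4
eef_pos: [0.5751, 0.2127, 0.2996]
ee_rot: [0.0, 0.214, 0.977, 0.0]
contact_force: [-0.0, 1.4, 0.3]
gripper_width: 1.002
finger_force: 0.0
```

Call:
carry_out:
  motion:
    - [0.093, 0, 0, 0, 0.14]
    - [0.093, 0, 0, 0, 0.14]
    - [0.093, 0, 0, 0, 0.14]
    - [0.093, 0, 0, 0, 0.14]
    - [0.093, 0, 0, 0, 0.14]
    - [0.093, 0, 0, 0, 0.14]
    - [0.093, 0, 0, 0, 0.14]
    - [0.093, 0, 0, 0, 0.14]
    - [0.093, 0, 0, 0, 0.14]
    - [0.093, 0, 0, 0, 0.14]
    - [0.093, 0, 0, 0, 0.14]
    - [0.093, 0, 0, 0, 0.14]
    - [0.093, 0, 0, 0, 0.14]
    - [0.093, 0, 0, 0, 0.14]
    - [0.093, 0, 0, 0, 0.14]
    - [0.093, 0, 0, 0, 0.14]
    - [0.093, 0, 0, 0, 0.14]
    - [0.093, 0, 0, 0, 0.14]
    - [0.093, 0, 0, 0, 0.14]
    - [0.093, 0, 0, 0, 0.05]

```text
t: 3.4
eef_pos: [0.5744, 0.2143, 0.2995]
ee_rot: [0.0, 1.0, -0.003, -0.0]
contact_force: [-0.1, -0.2, 0.4]
gripper_width: 1.001
finger_force: 0.0
```

Run:
```python
from h import *
f=cam("wrist"); show(f["s"]); cv2.imwrite("pics/w1.png",f["img"][:,:,::-1])
for q in rects(yellow(f,(0,0,640,480)),40): print(q,ray(f,q[0],.1935).round(4),(ray(f,cv2.boxPoints(q),.1935)[:,:2]).round(4).tolist())
```

```text
{'t': 3.4, 'qpos': [0.3155, -0.0283, 1.4787, -0.0, 1.6915, 1.892], 'eef_pos': [0.5744, 0.2143, 0.2995], 'ee_rot': [0.0001, 1.0, -0.0028, -0.0001], 'contact_force': [-0.1435, -0.2407, 0.3575], 'wrist_torque': [-0.0437, 0.1926, -0.0356], 'gripper_width': 1.0005, 'finger_force': 0.0}
x [ 1.    -0.006 -0.   ] y [-0.006 -1.     0.   ]
((554.2425537109375, 362.22479248046875), (16.490840911865234, 62.132164001464844), 1.9091525077819824) [[0.465  0.016  0.1935]] [[0.4346, 0.0189], [0.4945, 0.0269], [0.4939, 0.0133], [0.4339, 0.0046]]
((80.62162780761719, 359.2702941894531), (14.138313293457031, 59.51243591308594), 9.462322235107422) [[0.4699 0.4141 0.1935]] [[0.4423, 0.4293], [0.4985, 0.4107], [0.4963, 0.3996], [0.4398, 0.4177]]
((340.54998779296875, 316.1499938964844), (4.823818683624268, 44.20372009277344), 15.255120277404785) [[0.5087 0.1962 0.1935]] [[0.4899, 0.2027], [0.528, 0.1937], [0.5269, 0.19], [0.4887, 0.1989]]
((478.6292419433594, 288.8932800292969), (19.6254825592041, 52.761260986328125), 5.440331935882568) [[0.532  0.0871 0.1935]] [[0.5099, 0.0946], [0.5548, 0.0953], [0.5532, 0.08], [0.5082, 0.0786]]
((324.5, 233.5), (59.0, 5.0), 90.0) [[0.578  0.2092 0.1935]] [[0.6007, 0.2111], [0.6006, 0.2073], [0.5543, 0.2073], [0.5543, 0.2112]]
((204.68544006347656, 135.4643096923828), (4.494566917419434, 41.961891174316406), 79.11447143554688) [[0.6501 0.2938 0.1935]] [[0.649, 0.3088], [0.6542, 0.2792], [0.6512, 0.2789], [0.646, 0.3085]]
((579.5, 135.0), (30.0, 29.0), 90.0) [[0.6489 0.0292 0.1935]] [[0.659, 0.0412], [0.6589, 0.021], [0.6385, 0.017], [0.6387, 0.0376]]
((130.0, 130.5), (35.0, 34.0), 90.0) [[0.6538 0.3461 0.1935]] [[0.6655, 0.3563], [0.6653, 0.3326], [0.6417, 0.3357], [0.6419, 0.36]]
```

View pics/w1.png

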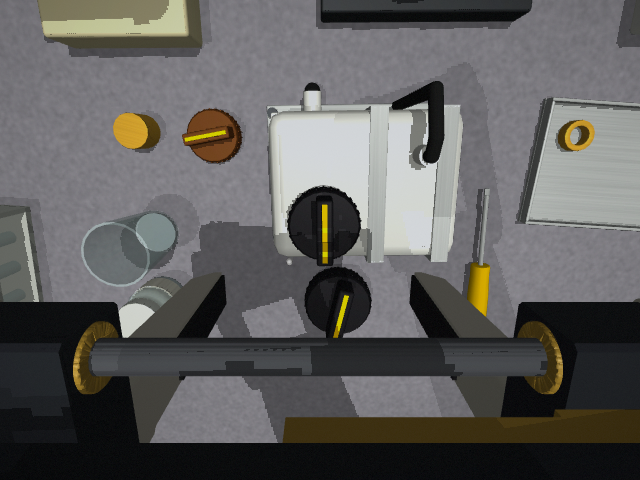

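The wrist view shows the tank cap's stripe at (324,233), about (0.578, 0.209), with the bar along x. I descend to just above it with the fingers narrower.

Call:
carry_out:
  motion:
    - [0.04, 0.001, 0.002, 0.02, 0]
    - [0.04, 0.002, 0.003, 0.02, 0]
    - [0.04, 0, 0, 0.02, 0]
    - [0.04, 0, 0, 0.015, 0]
    - [0.04, 0, 0, 0.005, 0]
    - [0.04, 0, 0, 0, 0]
    - [0.04, 0, 0, 0, 0]
  grip_force: 22

```text
t: 4.15
eef_pos: [0.5776, 0.2094, 0.2206]
ee_rot: [-0.0, 1.0, 0.0, 0.0]
contact_force: [0.4, -0.2, 0.1]
gripper_width: 0.455
finger_force: 0.0
```

Run:
```python
from h import *
f=cam("wrist"); show(f["s"]); cv2.imwrite("pics/w2.png",f["img"][:,:,::-1])
c=proj(f,[.577,.2092,.1935])[0].astype(int); print(c)
for q in rects(yellow(f,(max(c[0]-60,0),max(c[1]-100,0),c[0]+60,c[1]+100)),40): print(q,ray(f,q[0],.1935).round(4),(ray(f,cv2.boxPoints(q),.1935)[:,:2]).round(4).tolist())
```

```text
{'t': 4.15, 'qpos': [0.3063, -0.0134, 1.5905, -0.0, 1.5635, 1.877], 'eef_pos': [0.5776, 0.2094, 0.2206], 'ee_rot': [-0.0001, 1.0, 0.0001, 0.0005], 'contact_force': [0.4477, -0.1573, 0.0772], 'wrist_torque': [-0.0228, 0.1731, -0.0051], 'gripper_width': 0.4551, 'finger_force': 0.0}
x [1.    0.    0.001] y [ 0. -1. -0.]
[318 277]
((318.5, 276.0), (78.0, 7.0), 90.0) [[0.578  0.2091 0.1935]] [[0.6002, 0.211], [0.6002, 0.2072], [0.5545, 0.2071], [0.5545, 0.211]]
```

View pics/w2.png

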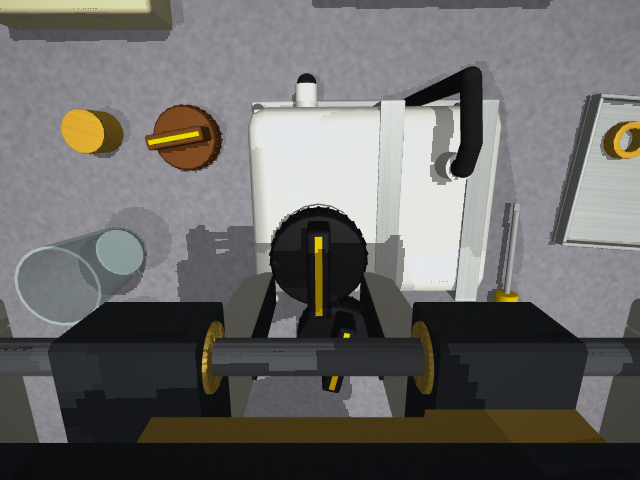

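The fingers straddle the bar, and the stripe at (318,276) is centred and square. Descend 40 mm and close lightly.

Call:
carry_out:
  motion:
    - [0.04, 0, 0, 0.015, 0]
    - [0.04, 0, 0, 0.015, 0]
    - [0.04, 0, 0, 0.009, 0]
    - [0.04, 0, 0, 0, 0]
    - [0.01, 0, 0, 0, 0]
    - [0.01, 0, 0, 0, 0]
    - [0.01, 0, 0, 0, 0]
    - [0.01, 0, 0, 0, 0]
    - [0.01, 0, 0, 0, 0]
    - [0.01, 0, 0, 0, 0]
  grip_force: 22

```text
t: 5.2
eef_pos: [0.5774, 0.2091, 0.1806]
ee_rot: [0.0, 1.0, -0.0, -0.0]
contact_force: [-0.8, -2.3, 0.2]
gripper_width: 0.138
finger_force: 22.0
```

```bash
python3 -c "
from h import *
show(r.get_state())"
```

```text
{'t': 5.2, 'qpos': [0.3061, 0.0015, 1.6405, -0.0004, 1.4997, 1.8771], 'eef_pos': [0.5774, 0.2091, 0.1806], 'ee_rot': [0.0002, 1.0, -0.0001, -0.0], 'contact_force': [-0.7998, -2.3142, 0.2372], 'wrist_torque': [-0.4873, 0.1573, 0.0726], 'gripper_width': 0.138, 'finger_force': 21.9882}
x [ 1. -0. -0.] y [-0. -1.  0.]
```

Call:
carry_out:
  motion:
    - [0.01, 0, 0, 0, -0.05]
    - [0.01, 0, 0, 0, -0.05]
    - [0.01, 0, 0, 0, -0.05]
    - [0.01, 0, 0, 0, -0.05]
    - [0.01, 0, 0, 0, -0.05]
    - [0.01, 0, 0, 0, -0.05]

```text
t: 5.8
eef_pos: [0.5778, 0.2096, 0.1819]
ee_rot: [-0.0, 0.989, 0.15, 0.001]
contact_force: [-0.5, -0.2, 9.7]
gripper_width: 0.139
finger_force: 22.0
```

```bash
cat > st.py <<'E'
from h import *
s=r.get_state(); m=q2R(s["ee_rot"])
print("t",s["t"],"pos",s["eef_pos"],"yaw",np.degrees(np.arctan2(m[1,0],m[0,0])).round(2),"F",np.round(s["contact_force"],2),"M",np.round(s["wrist_torque"],3),"w",round(s["gripper_width"]*93,2),"mm ff",s["finger_force"],"q6",s["qpos"][5])
E
python3 st.py
```

```text
t 5.8 pos [0.57779877 0.20955621 0.1818857 ] yaw 17.29 F [-0.5  -0.19  9.65] M [-0.064  0.346 -0.04 ] w 12.94 mm ff 21.998654901981354 q6 1.5752132904800258
```

It is already rising (9.7 N up), so the stop is near. I'll use smaller steps and follow it up.

Call:
carry_out:
  motion:
    - [0.01, 0, 0, -0.0005, -0.02]
    - [0.01, 0, 0, -0.0005, -0.02]
    - [0.01, 0, 0, 0, 0]

```text
t: 6.1
eef_pos: [0.5777, 0.2096, 0.1825]
ee_rot: [-0.0, 0.986, 0.169, 0.001]
contact_force: [0.4, 1.2, 7.4]
gripper_width: 0.138
finger_force: 22.0
```

```bash
python3 st.py
```

```text
t 6.1 pos [0.57774266 0.20956563 0.18249562] yaw 19.5 F [0.4  1.24 7.42] M [0.149 0.007 0.01 ] w 12.87 mm ff 21.992686092853546 q6 1.5368135696567105
```

Call:
carry_out:
  motion:
    - [0.01, 0, 0, -0.0005, -0.03]
    - [0.01, 0, 0, 0, -0.03]
    - [0.01, 0, 0, 0, 0]

```text
t: 6.4
eef_pos: [0.5777, 0.2095, 0.1828]
ee_rot: [-0.0, 0.98, 0.199, 0.001]
contact_force: [-0.0, -0.1, 6.6]
gripper_width: 0.138
finger_force: 22.0
```

```bash
python3 st.py
```

```text
t 6.4 pos [0.57766219 0.20950179 0.18282175] yaw 22.98 F [-0.05 -0.06  6.61] M [ 0.134  0.037 -0.031] w 12.82 mm ff 21.991417407989502 q6 1.475991863764819
```

Call:
carry_out:
  motion:
    - [0.01, 0, 0, -0.0003, -0.03]
    - [0.01, 0, 0, 0, -0.03]
    - [0.01, 0, 0, 0, 0]

```text
t: 6.7
eef_pos: [0.5777, 0.2093, 0.1829]
ee_rot: [0.0, 0.974, 0.229, 0.001]
contact_force: [1.9, 0.0, 6.3]
gripper_width: 0.14
finger_force: 22.1
```

```bash
python3 st.py
```

```text
t 6.7 pos [0.57770348 0.2092881  0.18286441] yaw 26.43 F [1.95 0.04 6.31] M [-0.162 -0.24  -0.31 ] w 12.99 mm ff 22.100415229797363 q6 1.4156257919508735
```

The torque jumped to 0.31 N m, which is the first stop, at about 26°. Now I let go so it rises by itself and vents.

Call:
carry_out:
  motion:
    - [0.03, 0, 0, 0, 0]
    - [0.03, 0, 0, 0, 0]
    - [0.03, 0, 0, 0, 0]
    - [0.03, 0, 0, 0, 0]
    - [0.03, 0, 0, 0, 0]
    - [0.03, 0, 0, 0, 0]
    - [0.03, 0, 0, 0, 0]
    - [0.03, 0, 0, 0, 0]
    - [0.03, 0, 0, 0, 0]
    - [0.03, 0, 0, 0, 0]
    - [0.03, 0, 0, 0, 0]
    - [0.03, 0, 0, 0, 0]
    - [0.03, 0, 0, 0, 0]
    - [0.03, 0, 0, 0, 0]
    - [0.03, 0, 0, 0, 0]
    - [0.03, 0, 0, 0, 0]
    - [0.03, 0, 0, 0, 0]
    - [0.03, 0, 0, 0, 0]
    - [0.03, 0, 0, 0, 0]
    - [0.03, 0, 0, 0, 0]

```text
t: 8.7
eef_pos: [0.5774, 0.2093, 0.1824]
ee_rot: [0.0, 0.974, 0.228, -0.0]
contact_force: [-0.1, -0.4, -0.3]
gripper_width: 0.326
finger_force: 0.0
```

```bash
python3 st.py
python3 - <<'E'
from h import *
f=cam("wrist")
c=proj(f,[.577,.2092,.196])[0].astype(int)
for q in rects(yellow(f,(max(c[0]-60,0),max(c[1]-100,0),c[0]+60,c[1]+100)),40): print(c,q,ray(f,q[0],.196).round(4),(ray(f,cv2.boxPoints(q),.196)[:,:2]).round(4).tolist())
E
```

```text
t 8.7 pos [0.57739303 0.2092831  0.18244863] yaw 26.35 F [-0.08 -0.37 -0.32] M [-0.045  0.132  0.001] w 30.29 mm ff 0.0 q6 1.4171924997376042
[317 312] ((318.5, 299.0), (76.0, 9.0), 90.0) [[0.5827 0.2117 0.196 ]] [[0.5975, 0.2211], [0.5992, 0.2177], [0.567, 0.2016], [0.5653, 0.2052]]
```

Vented for 2 s with the bar still square in the jaws. Now I grip firmer and press down in steps.

Call:
carry_out:
  motion:
    - [0.01, 0, 0, 0, 0]
    - [0.01, 0, 0, 0, 0]
    - [0.01, 0, 0, 0, 0]
    - [0.01, 0, 0, 0, 0]
    - [0.01, 0, 0, 0.002, 0]
    - [0.01, 0, 0, 0.002, 0]
    - [0.01, 0, 0, 0.001, 0]
    - [0.01, 0, 0, 0, 0]
  grip_force: 35

```text
t: 9.55
eef_pos: [0.5776, 0.2092, 0.179]
ee_rot: [0.0, 0.974, 0.228, 0.001]
contact_force: [-4.0, -3.1, 12.9]
gripper_width: 0.137
finger_force: 35.0
```

```bash
python3 st.py
```

```text
t 9.55 pos [0.57764542 0.20919679 0.17900222] yaw 26.34 F [-3.96 -3.1  12.94] M [-0.653  0.846 -0.089] w 12.72 mm ff 34.95372712612152 q6 1.4172294427787535
```

Call:
carry_out:
  motion:
    - [0.01, 0, 0, 0.001, 0]
    - [0.01, 0, 0, 0.001, 0]
    - [0.01, 0, 0, 0.001, 0]
    - [0.01, 0, 0, 0, 0]

```text
t: 9.95
eef_pos: [0.5777, 0.2092, 0.1762]
ee_rot: [0.0, 0.974, 0.228, 0.001]
contact_force: [-4.3, -3.5, 15.2]
gripper_width: 0.137
finger_force: 35.0
```

```bash
python3 st.py
```

```text
t 9.95 pos [0.57768297 0.20923134 0.17624099] yaw 26.34 F [-4.25 -3.53 15.24] M [-0.717  1.052 -0.087] w 12.73 mm ff 34.9566775560379 q6 1.4171639842012775
```

Call:
carry_out:
  motion:
    - [0.01, 0, 0, 0, -0.03]
    - [0.01, 0, 0, 0, -0.03]
    - [0.01, 0, 0, 0, -0.03]
    - [0.01, 0, 0, 0, -0.03]

```text
t: 10.35
eef_pos: [0.5781, 0.2095, 0.1766]
ee_rot: [-0.0, 0.958, 0.286, 0.002]
contact_force: [-0.7, -2.1, 14.4]
gripper_width: 0.14
finger_force: 35.0
```

```bash
python3 st.py
```

```text
t 10.35 pos [0.5780653  0.20946827 0.17656454] yaw 33.29 F [-0.68 -2.15 14.38] M [-0.257  0.424 -0.07 ] w 13.03 mm ff 34.95451033115387 q6 1.2959465897957654
```

Call:
carry_out:
  motion:
    - [0.01, 0, 0, 0, -0.05]
    - [0.01, 0, 0, 0, -0.05]
    - [0.01, 0, 0, 0, -0.05]
    - [0.01, 0, 0, 0, -0.05]
    - [0.01, 0, 0, 0, -0.05]
    - [0.01, 0, 0, 0, -0.05]

```text
t: 10.95
eef_pos: [0.5783, 0.2096, 0.1767]
ee_rot: [0.0, 0.904, 0.427, 0.002]
contact_force: [0.3, -0.6, 14.9]
gripper_width: 0.136
finger_force: 35.0
```

```bash
python3 st.py
```

```text
t 10.95 pos [0.5782655  0.2095798  0.17668122] yaw 50.53 F [ 0.29 -0.64 14.89] M [-0.107  0.147 -0.045] w 12.62 mm ff 34.95414733886719 q6 0.9951167344615716
```

Call:
carry_out:
  motion:
    - [0.01, 0, 0, 0, -0.04]
    - [0.01, 0, 0, 0, -0.04]
    - [0.01, 0, 0, 0, -0.04]
    - [0.01, 0, 0, 0, -0.02]
    - [0.01, 0, 0, 0, 0]

```text
t: 11.45
eef_pos: [0.5783, 0.2096, 0.1767]
ee_rot: [0.0, 0.873, 0.488, 0.002]
contact_force: [0.9, -0.2, 13.9]
gripper_width: 0.133
finger_force: 35.0
```

```bash
python3 st.py
```

```text
t 11.45 pos [0.57825984 0.20959201 0.17672018] yaw 58.48 F [ 0.86 -0.16 13.9 ] M [-0.135  0.137 -0.051] w 12.41 mm ff 34.95637357234955 q6 0.8563653547944173
```

Call:
carry_out:
  motion:
    - [0.01, 0, 0, 0, -0.02]
    - [0.01, 0, 0, 0, -0.02]
    - [0.01, 0, 0, 0, 0]

```text
t: 11.75
eef_pos: [0.5783, 0.2096, 0.1767]
ee_rot: [0.0, 0.863, 0.506, 0.002]
contact_force: [-0.6, -0.9, 14.8]
gripper_width: 0.138
finger_force: 35.0
```

```bash
python3 st.py
```

```text
t 11.75 pos [0.57826334 0.2096042  0.17669232] yaw 60.77 F [-0.61 -0.89 14.81] M [-0.079  0.123  0.009] w 12.82 mm ff 34.95567977428436 q6 0.8163948217280448
```

Call:
carry_out:
  motion:
    - [0.01, 0, 0, 0, -0.02]
    - [0.01, 0, 0, 0, -0.02]
    - [0.01, 0, 0, 0, 0]

```text
t: 12.05
eef_pos: [0.5783, 0.2096, 0.1767]
ee_rot: [0.0, 0.852, 0.523, 0.002]
contact_force: [0.7, 0.2, 15.4]
gripper_width: 0.138
finger_force: 35.0
```

```bash
python3 st.py
```

```text
t 12.05 pos [0.57826759 0.20961319 0.17671002] yaw 63.06 F [ 0.73  0.22 15.44] M [-0.149  0.104 -0.118] w 12.86 mm ff 34.95569944381714 q6 0.7764115128746945
```

Call:
carry_out:
  motion:
    - [0.01, 0, 0, 0, -0.02]
    - [0.01, 0, 0, 0, 0]

```text
t: 12.25
eef_pos: [0.5783, 0.2096, 0.1767]
ee_rot: [0.0, 0.847, 0.531, 0.002]
contact_force: [0.8, -0.4, 14.2]
gripper_width: 0.136
finger_force: 35.0
```

```bash
python3 st.py
```

```text
t 12.25 pos [0.57826282 0.20959625 0.17668113] yaw 64.2 F [ 0.81 -0.39 14.17] M [-0.093  0.074 -0.041] w 12.68 mm ff 34.95523810386658 q6 0.7564779704956466
```

Call:
carry_out:
  motion:
    - [0.01, 0, 0, 0, -0.02]
    - [0.01, 0, 0, 0, -0.01]
    - [0.01, 0, 0, 0, 0]

```text
t: 12.55
eef_pos: [0.5783, 0.2096, 0.1767]
ee_rot: [0.0, 0.839, 0.544, 0.002]
contact_force: [0.4, -0.6, 14.5]
gripper_width: 0.139
finger_force: 35.0
```

```bash
python3 st.py
```

```text
t 12.55 pos [0.57825157 0.20962864 0.17671243] yaw 65.9 F [ 0.42 -0.58 14.5 ] M [-0.103  0.149 -0.143] w 12.95 mm ff 34.952632784843445 q6 0.7268132484304478
```

Call:
carry_out:
  motion:
    - [0.01, 0, 0, 0, -0.015]
    - [0.01, 0, 0, 0, 0]

```text
t: 12.75
eef_pos: [0.5782, 0.2096, 0.1767]
ee_rot: [0.0, 0.835, 0.55, 0.002]
contact_force: [-0.7, -0.1, 15.6]
gripper_width: 0.139
finger_force: 35.0
```

```bash
python3 st.py
```

```text
t 12.75 pos [0.57819515 0.20964043 0.17669409] yaw 66.77 F [-0.66 -0.07 15.61] M [-0.044  0.246 -0.099] w 12.94 mm ff 34.952775835990906 q6 0.7117057386517843
```

Call:
carry_out:
  motion:
    - [0.01, 0, 0, 0, -0.015]
    - [0.01, 0, 0, 0, 0]

```text
t: 12.95
eef_pos: [0.5781, 0.2097, 0.1766]
ee_rot: [0.0, 0.831, 0.556, 0.002]
contact_force: [-0.6, 0.4, 14.5]
gripper_width: 0.133
finger_force: 35.0
```

```bash
python3 st.py
python3 - <<'E'
from h import *
f=cam("wrist"); cv2.imwrite("pics/w3.png",f["img"][:,:,::-1]); c=proj(f,[.578,.2095,.19])[0].astype(int)
for q in rects(yellow(f,(max(c[0]-60,0),max(c[1]-120,0),c[0]+60,c[1]+100)),40): print(c,q)
E
```

```text
t 12.95 pos [0.57809531 0.2096662  0.17663782] yaw 67.63 F [-0.59  0.38 14.53] M [ 0.041  0.443 -0.211] w 12.39 mm ff 34.95778262615204 q6 0.6967438661508945
[317 311] ((280.0567626953125, 365.0083312988281), (56.046627044677734, 4.904787063598633), 88.91908264160156)
[317 311] ((354.5, 362.5), (61.0, 5.0), 90.0)
[317 311] ((317.5646667480469, 298.9930114746094), (9.64390754699707, 76.15138244628906), 0.9240452647209167)
```

View pics/w3.png

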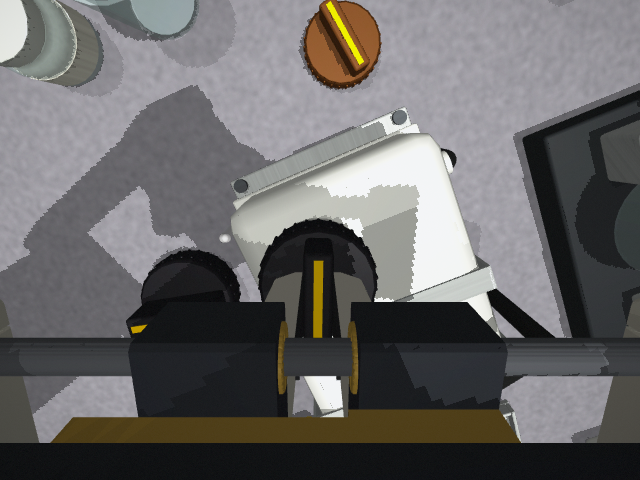

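The bar is still square in the jaws (stripe at 317,299, 1° lag), so the cap really turned 67°. The moments are now climbing steadily. One more small step.

Call:
carry_out:
  motion:
    - [0.01, 0, 0, 0, -0.01]
    - [0.01, 0, 0, 0, 0]

```text
t: 13.2
eef_pos: [0.578, 0.2097, 0.1767]
ee_rot: [0.0, 0.828, 0.561, 0.002]
contact_force: [-2.1, 0.8, 14.8]
gripper_width: 0.134
finger_force: 35.0
```

```bash
python3 st.py
```

```text
t 13.2 pos [0.57804647 0.20966734 0.17667047] yaw 68.19 F [-2.11  0.79 14.8 ] M [-0.002  0.537 -0.246] w 12.44 mm ff 34.97260630130768 q6 0.6869473024274417
```

Second stop reached: 0.25 N m plus a side force. I ease up slowly and check that it isn't held.

Call:
carry_out:
  motion:
    - [0.01, 0, 0, -0.001, 0.005]
    - [0.01, 0, 0, -0.002, 0]
    - [0.01, 0, 0, -0.002, 0]
    - [0.01, 0, 0, -0.002, 0]
    - [0.01, 0, 0, -0.002, 0]
    - [0.01, 0, 0, 0, 0]

```text
t: 13.8
eef_pos: [0.5778, 0.2096, 0.1843]
ee_rot: [0.0, 0.83, 0.558, 0.001]
contact_force: [2.1, 2.0, 7.4]
gripper_width: 0.136
finger_force: 35.0
```

```bash
python3 st.py
```

```text
t 13.8 pos [0.57775437 0.20957354 0.18426938] yaw 67.89 F [2.06 2.03 7.39] M [ 0.306 -0.214 -0.074] w 12.62 mm ff 34.95076060295105 q6 0.6921957387517529
```

It is above vent height and still pushed up, so it is unlocked. Lift gently.

Call:
carry_out:
  motion:
    - [0.01, 0, 0, -0.002, 0]
    - [0.01, 0, 0, -0.003, 0]
    - [0.01, 0, 0, -0.003, 0]
    - [0.01, 0, 0, 0, 0]

```text
t: 14.2
eef_pos: [0.5772, 0.2092, 0.1915]
ee_rot: [-0.0, 0.83, 0.558, -0.0]
contact_force: [0.1, -0.0, -1.0]
gripper_width: 0.136
finger_force: 35.0
```

```bash
python3 st.py
```

```text
t 14.2 pos [0.57721285 0.20919571 0.19154584] yaw 67.89 F [ 0.13 -0.01 -0.97] M [-0.082  0.108  0.025] w 12.68 mm ff 34.95862305164337 q6 0.692121816312712
```

It is free, with only its weight left. Lift 100 mm and carry to the tray.

Call:
carry_out:
  motion:
    - [0.01, 0, 0, -0.01, 0]
    - [0.01, 0, 0, -0.02, 0]
    - [0.01, 0, 0, -0.025, 0]
    - [0.01, 0, 0, -0.025, 0]
    - [0.01, 0, 0, -0.02, 0]
    - [0.01, 0, 0, 0, 0]

```text
t: 14.8
eef_pos: [0.5779, 0.2095, 0.2949]
ee_rot: [0.001, 0.83, 0.558, 0.002]
contact_force: [0.4, 0.1, -1.3]
gripper_width: 0.132
finger_force: 35.0
```

Call:
carry_out:
  motion:
    - [0.01, -0.015, 0.007, 0, 0]
    - [0.01, -0.025, 0.013, 0, 0]
    - [0.01, -0.03, 0.015, 0, 0]
    - [0.01, -0.03, 0.015, 0, 0]
    - [0.01, -0.03, 0.015, 0, 0]
    - [0.01, -0.03, 0.015, 0, 0]
    - [0.01, -0.03, 0.015, 0, 0]
    - [0.01, -0.03, 0.015, 0, 0]
    - [0.01, -0.03, 0.015, 0, 0]
    - [0.01, -0.03, 0.015, 0, 0]
    - [0.01, -0.03, 0.014, 0, 0]
    - [0.01, -0.025, 0.012, 0, 0]
    - [0.01, -0.015, 0.007, 0, 0]
    - [0.01, -0.009, 0.003, 0, 0]
    - [0.01, 0, 0, 0, 0]

```text
t: 16.3
eef_pos: [0.605, -0.1902, 0.2908]
ee_rot: [-0.0, 0.83, 0.558, -0.0]
contact_force: [0.8, -0.5, -1.2]
gripper_width: 0.137
finger_force: 35.0
```

```bash
python3 st.py
python3 - <<'E'
from h import *
f=cam("top"); cv2.imwrite("pics/t2.png",cv2.resize(f["img"][150:290,180:440,::-1],None,fx=3,fy=3))
f=cam("wrist"); im=f["img"][:,:,::-1].copy()
for p in proj(f,[[.605,-.19,.004],[.6,-.162,.004]]): cv2.circle(im,tuple(p.astype(int).tolist()),5,(0,0,255),2)
cv2.imwrite("pics/w4.png",im)
np.savez("w4.npz",R=f["R"],p=f["p"],k=[f["fx"],f["fy"],f["cx"],f["cy"]])
E
```

```text
t 16.3 pos [ 0.60495553 -0.19020918  0.29077409] yaw 67.83 F [ 0.83 -0.46 -1.23] M [-0.078  0.069  0.012] w 12.76 mm ff 34.95855689048767 q6 0.042080695056253774
```

View pics/w4.png

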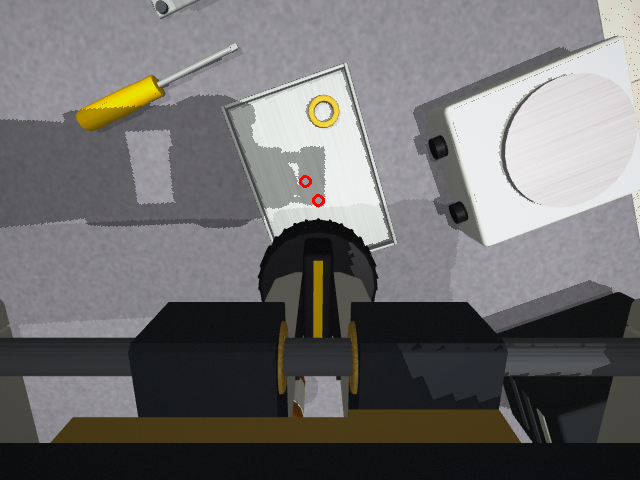

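The planned spot, pixel (318,200), lies centred in the tray's free end, well clear of the nut at (322,111). Descend.

Call:
carry_out:
  motion:
    - [0.01, 0, 0, 0.02, 0]
    - [0.01, 0, 0, 0.035, 0]
    - [0.01, 0, 0, 0.04, 0]
    - [0.01, 0, 0, 0.04, 0]
    - [0.01, 0, 0, 0.035, 0]
    - [0.01, 0, 0, 0.03, 0]
    - [0.01, 0, 0, 0.02, 0]
    - [0.01, 0, 0, 0.01, 0]
    - [0.01, 0, 0, 0.01, 0]
    - [0.01, 0, 0, 0.003, 0]
    - [0.01, 0, 0, 0.003, 0]
    - [0.01, 0, 0, 0.002, 0]
    - [0.01, 0, 0, 0, 0]

```text
t: 17.7
eef_pos: [0.6055, -0.1896, 0.0438]
ee_rot: [0.0, 0.83, 0.558, 0.0]
contact_force: [-0.6, 0.2, -1.7]
gripper_width: 0.136
finger_force: 35.0
```

```bash
python3 st.py
```

```text
t 17.7 pos [ 0.60545448 -0.18961733  0.04377786] yaw 67.88 F [-0.59  0.23 -1.67] M [-0.045  0.163  0.019] w 12.66 mm ff 34.95863735675812 q6 0.04230930099124985
```

Call:
carry_out:
  motion:
    - [0.01, 0, 0, 0.0015, 0]
    - [0.01, 0, 0, 0.0015, 0]
    - [0.01, 0, 0, 0.001, 0]
    - [0.01, 0, 0, 0.001, 0]
    - [0.01, 0, 0, 0, 0]

```text
t: 18.2
eef_pos: [0.6053, -0.1895, 0.0384]
ee_rot: [-0.0, 0.83, 0.558, 0.0]
contact_force: [-0.2, -0.5, -1.3]
gripper_width: 0.138
finger_force: 35.0
```

```bash
python3 st.py
```

```text
t 18.2 pos [ 0.60532269 -0.18954749  0.0384306 ] yaw 67.88 F [-0.19 -0.52 -1.34] M [-0.027  0.094  0.04 ] w 12.83 mm ff 34.95866775512695 q6 0.042309521085466026
```

Call:
carry_out:
  motion:
    - [0.01, 0, 0, 0.0007, 0]
    - [0.01, 0, 0, 0, 0]

```text
t: 18.4
eef_pos: [0.6054, -0.1896, 0.0384]
ee_rot: [0.0, 0.83, 0.558, 0.0]
contact_force: [-2.6, 1.2, 6.1]
gripper_width: 0.138
finger_force: 35.0
```

```bash
python3 st.py
```

```text
t 18.4 pos [ 0.60539255 -0.18958292  0.03839361] yaw 67.88 F [-2.63  1.24  6.07] M [0.141 0.729 0.033] w 12.88 mm ff 34.96169865131378 q6 0.042311192734379444
```

Contact with the floor (6 N up). Release, then go straight up.

Call:
carry_out:
  motion:
    - [0.02, 0, 0, 0, 0]
    - [0.03, 0, 0, 0, 0]
    - [0.03, 0, 0, 0, 0]
    - [0.03, 0, 0, 0, 0]
    - [0.03, 0, 0, -0.005, 0]
    - [0.03, 0, 0, -0.01, 0]
    - [0.03, 0, 0, -0.02, 0]
    - [0.03, 0, 0, -0.03, 0]
    - [0.03, 0, 0, -0.04, 0]
    - [0.03, 0, 0, -0.04, 0]
    - [0.03, 0, 0, -0.04, 0]
    - [0.03, 0, 0, -0.03, 0]
    - [0.03, 0, 0, -0.02, 0]
    - [0.03, 0, 0, 0, 0]
    - [0.03, 0, 0, 0, 0]

```text
t: 19.9
eef_pos: [0.6052, -0.1895, 0.2729]
ee_rot: [0.0, 0.83, 0.558, 0.0]
contact_force: [1.0, 0.7, -0.7]
gripper_width: 0.323
finger_force: 0.0
```

```bash
python3 st.py
python3 - <<'E'
from h import *
a=cam("scene")["img"][200:370,190:470,::-1]; b=cam("wrist")["img"][:300,150:550,::-1]
a=cv2.resize(a,(400,243)); c=np.zeros((300,800,3),np.uint8); c[:243,:400]=a; c[:,400:]=b; cv2.imwrite("pics/end.png",c)
E
```

```text
t 19.9 pos [ 0.60523262 -0.1895284   0.27286143] yaw 67.88 F [ 1.03  0.69 -0.69] M [-0.033  0.077 -0.056] w 30.05 mm ff 0.0 q6 0.04228521098020695
```

View pics/end.png

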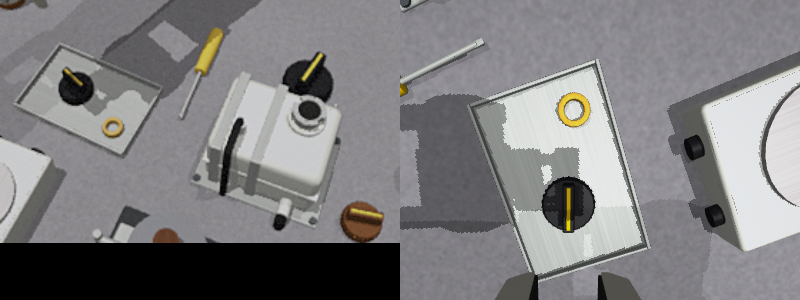

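The cap stands flat in the tray at (75,85) and (568,205), bar up. The neck is open at (310,112), and the nut and other things are unmoved. Handing in.

```bash
python3 -c "
from station import r
print(r.job_done())"
```

```text
the job is handed in; nothing more can be done
None
```

The cap was vented for about two seconds at its first stop, then pressed, turned off and set down upright in the drip tray, with nothing else moved; the job is handed in, but no verdict was returned.

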